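# Index the dosing arm over the round flask

## Robot

A 6-joint arm with a two-finger parallel gripper is mounted at the origin on the work surface. World frame = base frame: x ahead of the robot, y to its left, z up, the work surface at z = 0. Lengths are in mm, angles in rad, forces in N, time in s.
With the tool pointing down it reaches from about 275 to 1000 mm from the base axis. Payload 8.4 kg.
Tool frame: the origin (TCP) lies at the centre of the arm's flange, where the gripper is bolted on; the fingertips stand 173 mm ahead of it and the grasp point (between the pads) lies manip.grasp_offset ahead of it (manip.grasp_offset is the distance from the TCP to the grasp point, in mm); z points along the fingers, y is the line along which they close (so a half turn about z gives the same grasp; the last joint's range is limited). The gripper opens to 85 mm and grips with 20 to 120 N. Pads are 22 mm wide; open, the fingers measure 114 mm over their backs; the gripper's body (76 mm by 85 mm) begins 54 mm behind the grasp point. The pads swing forward as they close: fully open they stand 13 mm farther back than shut.
Start: joints at [-1.123, 0.353, 1.633, -0, 1.155, -0.002], TCP at [271.74, -562.838, 404.681] pointing down, gripper open.
Joint ranges: [-2.63, 2.63], [-0.92, 2.1], [0.06, 2.66], [-1.3, 4.44], [0, 2.69], [-3.02, 3.02]. Speed limits (rad/s): [2.22, 2.22, 2.79, 3.14, 3.14, 3.14].

## Interface

Orientations are given as a rotation vector (axis times angle).
In Python, from bench import manip gives the robot as it stands. The module is installed in compiled form; this text tells all that it offers.
- The arm moves only by the tool jog_arm, never from a script. Its argument "plan" is a list of rows, each a list of 2 entries, a list of its own where there are three numbers: the shift along the world's x, y, z in mm, then the turn about the world's z in rad. A call has exactly 5 rows; each row is the pose to reach, as a shift and turn from the pose commanded when the call began; what a row does not reach only later rows make up. A row lasts 1/10 s, in which the tool goes at most 50 mm and 8.59 degrees, less where a joint would pass 70% of its speed; a pose out of reach is approached as far as the arm can. A call with a gripper value outside its range is refused whole. "claw" is the finger opening in mm, from 0 to 85.4, set as the call begins (left out, the last holds). The fingers move at their own pace and stop on an object; the grip force is fixed at half the most. Time passes only in rows, so rows that repeat a pose let the fingers close, or fill a call up. It gives the time, the measured TCP pose, the force, the opening and the grip force at its end, in the units of the state.
- manip.get_obs(): the state, without advancing time (a new reading comes with each control period).
- manip.capture(name): name is "side" or "top" or "wrist"; returns a dict with "color" (400x640x3 uint8, red, green, blue), "range_z" (400x640 float32, mm along the optical axis (not along the pixel's ray), 0 where there is no reading), "fovy" (degrees; the focal length in pixels is half the picture's height over the tangent of half this angle, whatever the lens; pixels are square), "cx", "cy" (the principal point, pixels), "k1" (the pictures are not rectified: a ray, as slopes to the right and down, at radius r is drawn at 1 + k1 r^2 times it, then the intrinsics apply), "world_from_camera" (4x4, takes a point from camera to world coordinates). Camera axes: x right, y down, z forward; pixel columns grow to the right and rows downward; lengths in mm; the calibration is good to about 2 mm. A picture is of the moment at which its call begins.
- manip.hand_in(): hands the job in; it is judged then, once.
The state is a dict: "t": time; "q": joint angles; "joint_velocities": joint speeds; "joint_efforts": joint torques, N m; "tcp_pos": TCP position; "tcp_rot": TCP orientation; "contact_force": force on the tool from outside, world axes, zero at the start; "moment": the same for the moment, N m; "opening": opening from 0.0 (shut) to 1.0 (fully open); "grasp_force": force on a finger pad.
Only numpy, scipy, OpenCV 4.12 (cv2) and the standard library are available. Lean on these libraries where they do the work, as an engineer would, in place of code of your own. Each camera call takes 0.05 s, during which the arm holds its last target. There are 200 camera calls.

## Task

Bring the nozzle of the dosing arm over the round-bottomed flask in the cork ring: pull up the black plunger knob on the arm, swing the arm round to the flask's station and let the plunger drop fully home in the notch there. Let go of the knob, and leave the flask standing where it is.

Things in the scene. Friction and masses are not known exactly. Their poses are not given: they have to be found in the camera images.
- knob (a point): Mid-grip of the plunger knob: upright black cylinder, 26 mm diameter, 34 mm tall, with a 34 mm wide, 6 mm thick rim on top (point 17 mm above its foot, 23 mm below its top; 196 mm above the bench when home). It rides on, and turns with, a level white swing arm, 26 mm wide, whose top is 29 mm below this point when home. Nothing on the arm within 80 mm of it stands higher than its foot.
- plunger (a joint): Lift of the plunger in m: 0 fully home, 0.027 upper stop. A spring pulls it down, 3 N when home, 6 N at the top. From 0.017 up its pin clears the notched plate below the arm and the arm swings freely; lift about 20 mm. Five notches, 30 degrees apart; the arm starts locked in the middle one. Tapered mouths draw the pin in if let down within 8 mm (4 degrees) of a notch's middle.
- nozzle (a point): Tip of the steel nozzle pointing down from the arm's outer end, 132 mm above the bench. The arm turns about an upright column. Seen from above, column axis, knob and nozzle lie on one straight line in that order: the knob 110 mm and the nozzle 220 mm from the axis. The knob swings on a level arc; the arm stops 4 degrees past the outermost notches, which are 60 degrees either side of the start.
- flask_mouth (a point): Centre of the mouth of the round-bottomed glass flask, 118 mm above the bench; bulb 64 mm in diameter, seated in a cork ring 80 mm in diameter (one loose piece, 0.3 kg). It stands within 7 mm of below the nozzle's place at one of the four outer notches; a beaker, a conical flask and a capped jar stand at the other three, a flat dish at the middle one, none in cork, all under the arm's level.
Things that resemble listed ones, but are neither listed nor needed, are in the scene too. Leave any blue or red look-alike of the part that bears flask_mouth alone.

How it is judged:
By the outcome, as a careful person would: the job done as asked, in the order asked, and still so for the second after the job is handed in, with the robot touching nothing.
It also fails if it takes over 40 s, if anything falls off the work surface, if the arm or the gripper's body presses on something with over 40 N, if the wrist force passes 120 N, or if a joint passes its speed limit or range.

## Working session

There is one attempt and no reset: what is moved stays moved. The work goes in short steps, Python scripts to look and compute and a tool call to move; the robot and the scene stay as the last step left them, time stands still between calls to the robot, and variables do not carry over. Pictures are saved under pics/ and viewed, at most 10 in all, crops included, and the job is handed in when it is done.

Besides the shell and the picture viewer there is one more tool, called as name([rows], argument=value, ...), one row to a line, values as JSON. jog_arm: Moves the arm, as the interface text tells. Its arguments: {"type":"object","properties":{"plan":{"type":"array"},"claw":{"type":"number"}},"required":["plan"]}

```bash
mkdir -p pics
cat > h.py <<'E'
import numpy as np, cv2, pickle
from bench import manip
def cap(n):
    c=manip.capture(n); pickle.dump(c,open(f'{n}.pkl','wb')); return c
def load(n): return pickle.load(open(f'{n}.pkl','rb'))
def cam(c):
    f=200/np.tan(np.radians(c['fovy'])/2); return f
def ray(c,u,v):
    f=cam(c); d=np.array([(u-c['cx'])/f,(v-c['cy'])/f]); s=d.copy()
    for _ in range(20): s=d/(1+c['k1']*(s@s))
    return np.array([s[0],s[1],1.])
def atdepth(c,u,v,z=None):
    if z is None:
        p=c['range_z'][int(v)-2:int(v)+3,int(u)-2:int(u)+3]; z=np.median(p[p>0]) if (p>0).any() else 0
    return (c['world_from_camera']@np.r_[ray(c,u,v)*z,1])[:3]
def atz(c,u,v,h):
    T=c['world_from_camera']; d=T[:3,:3]@ray(c,u,v); o=T[:3,3]; return o+d*(h-o[2])/d[2]
def proj(c,P):
    p=np.linalg.inv(c['world_from_camera'])@np.r_[P,1]; s=p[:2]/p[2]; s=s*(1+c['k1']*(s@s)); return s*cam(c)+[c['cx'],c['cy']]
def save(im,n): cv2.imwrite(f'pics/{n}.png',im[...,::-1])
E
python3 - <<'E'
from h import *
for n in('top','side'):
    c=cap(n); save(c['color'],n+'0'); print(n,c['fovy'],c['cx'],c['cy'],c['k1'],c['world_from_camera'].round(3).tolist())
o=manip.get_obs(); print(o['t'],o['tcp_pos'],o['tcp_rot'],o['opening'],manip.grasp_offset)
E
```

```text
top 48.463000034503615 320.28569636167657 200.6758990980378 0.02671381207149542 [[-0.008, -0.996, 0.085, 467.028], [-1.0, 0.008, 0.003, 4.189], [-0.003, -0.085, -0.996, 1144.629], [0.0, 0.0, 0.0, 1.0]]
side 53.74816580909687 324.06127567959925 194.7633136612376 -0.03841069686050707 [[0.928, 0.23, -0.293, 808.065], [0.372, -0.553, 0.745, -565.458], [0.01, -0.801, -0.599, 592.72], [0.0, 0.0, 0.0, 1.0]]
0.1 [ 271.65628551 -562.62842161  404.03100448] [-3.06125250e+00 -7.00423014e-01  4.58911294e-04] 1.00212613642834 154.70000000000002
```

View pics/top0.png

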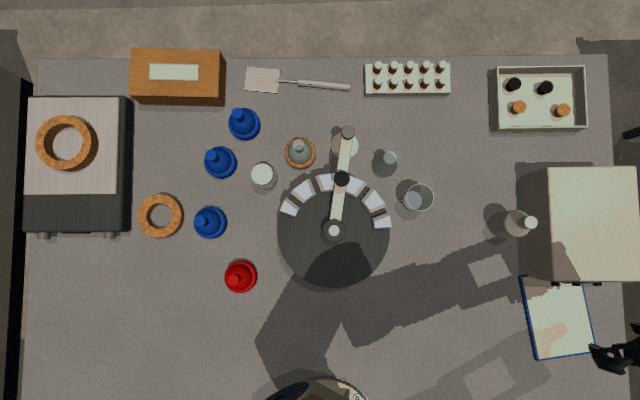

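View pics/side0.png

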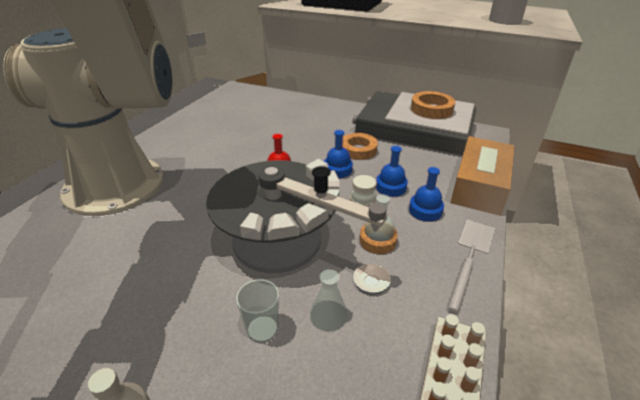

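The top view shows the column cap at (334,230), the black knob at (341,178) and the arm end above the nozzle at (348,132). The glass flask in its cork ring is at (300,150), next to the arm on the +y side.
- **Flask look-alikes:** blue flasks at (243,123), (220,161) and (209,222), a red one at (240,276), empty cork rings at (66,142) and (160,216), the conical flask at (386,162), the beaker at (418,197) and the jar at (263,176).
- **Knob look-alikes:** the arm end cap at (348,132), the column cap at (334,230) and the black caps at (513,84) and (545,88).

I choose the knob at (341,178) and the flask at (300,150), and will check both in a close crop.

Run:
```python
from h import *
t=load('top'); s=load('side')
a=cv2.resize(t['color'][105:255,230:430],None,fx=3,fy=3,interpolation=cv2.INTER_CUBIC)
save(a,'crop0')
K=atz(t,341.5,178,219); C=atz(t,334,230,219); print('knob',K,atdepth(t,341,178)); print('col',C,atdepth(t,334,230)); print('noz',atdepth(t,348,132))
print('flask',atz(t,299,146,118),atdepth(t,299,146))
print('side knob top',atz(s,321,173,219),atdepth(s,321,173),'proj knob in side',proj(s,[K[0],K[1],219]))
```

```text
knob [593.56488609 -38.32492033 219.        ] [593.73389264 -37.32814768 217.82789311]
col [484.75322008 -21.4491589  219.        ] [485.50572322 -22.53760595 179.70374053]
noz [700.74699509 -55.5628162  181.13603274]
flask [683.73578032  55.70287557 118.        ] [684.14362868  55.79982497 116.06786447]
side knob top [597.72837334 -45.14043658 219.        ] [598.25075102 -46.43266326 219.92814583] proj knob in side [320.2571467 170.4559426]
```

View pics/crop0.png

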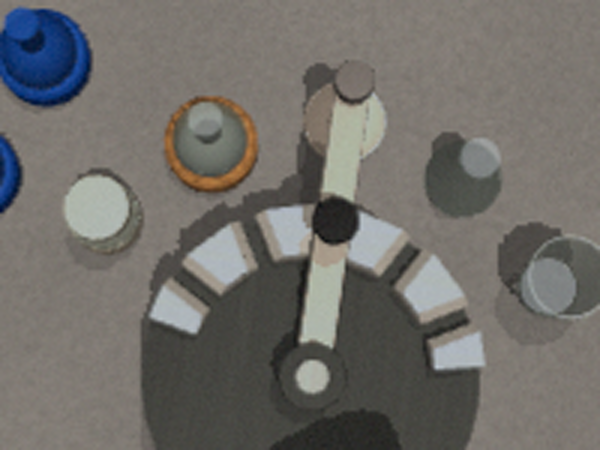

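Run:
```python
from h import *
t=load('top')
for uv in [(595,220),(555,200),(555,270),(530,222),(560,310),(515,222),(480,260)]: print(uv,atdepth(t,*uv).round())
for n in('top','side'):
    c=load(n); z=c['range_z']; P=[]
    for v in range(400):
        for u in range(640):
            if z[v,u]>0 and c['color'][v,u].max()<60:
                p=atdepth(c,u,v,z[v,u])
                if abs(p[0]-595)<40 and abs(p[1]+40)<40 and p[2]>212: P.append(p)
    P=np.array(P); print(n,len(P),P.mean(0),P.min(0),P.max(0))
```

```text
(595, 220) [ 505. -610.  135.]
(555, 200) [ 551. -524.  134.]
(555, 270) [ 394. -516.  134.]
(530, 222) [ 500. -450.  168.]
(560, 310) [ 287. -585.   12.]
(515, 222) [ 502. -436.  126.]
(480, 260) [ 410. -398.   -1.]
top 180 [593.68899923 -37.94768086 217.21698257] [578.68148748 -52.20763462 212.63304522] [608.936397   -22.58323953 220.66497487]
side 165 [596.3106292  -43.33627226 219.10651562] [580.7071089  -56.71565886 212.19532819] [610.55987332 -26.30294307 221.17216712]
```

jog_arm([
  [[25, 40, 5], -0.1],
  [[50, 80, 10], -0.2],
  [[75, 120, 15], -0.3],
  [[100, 160, 20], -0.4],
  [[125, 200, 25], -0.5],
], claw=85)

```text
t: 0.6
tcp_pos: [397.3, -361.1, 429.6]
tcp_rot: [-3.14, 0.086, 0.0]
contact_force: [0.6, -0.7, -0.2]
opening: 0.996
grasp_force: 0.0
```

jog_arm([
  [[25, 40, 0], -0.1],
  [[50, 80, 0], -0.1],
  [[75, 120, 0], -0.1],
  [[100, 160, 0], -0.1],
  [[125, 200, 0], -0.1],
])

```text
t: 1.1
tcp_pos: [522.3, -161.0, 429.6]
tcp_rot: [3.133, -0.236, -0.0]
contact_force: [-0.1, -0.3, 0.2]
opening: 0.997
grasp_force: 0.0
```

jog_arm([
  [[25, 40, 0], 0],
  [[50, 80, 0], 0],
  [[73, 123, 0], 0],
  [[73, 123, 0], 0],
  [[73, 123, 0], 0],
])

```text
t: 1.6
tcp_pos: [594.9, -38.7, 429.0]
tcp_rot: [3.133, -0.232, -0.002]
contact_force: [-0.8, -0.0, -0.0]
opening: 0.993
grasp_force: 0.0
```

Run:
```python
from h import *
o=manip.get_obs(); print(o['t'],o['tcp_pos'],o['tcp_rot'],o['opening'],o['q'],o['contact_force'])
c=cap('wrist'); save(c['color'],'w1'); print(c['world_from_camera'].round(3).tolist())
```

```text
1.6 [594.89908805 -38.6953184  429.03099707] [ 3.13279997e+00 -2.31818184e-01 -1.89229828e-03] 0.9932061293170007 [-6.74075792e-02  2.86635619e-01  1.67084520e+00 -2.36453554e-04
  1.18531804e+00  1.65120280e+00] [-0.75942501 -0.02579148 -0.0264225 ]
[[-0.148, -0.951, -0.273, 663.28], [-0.989, 0.142, 0.042, -50.151], [-0.001, 0.276, -0.961, 398.027], [0.0, 0.0, 0.0, 1.0]]
```

View pics/w1.png

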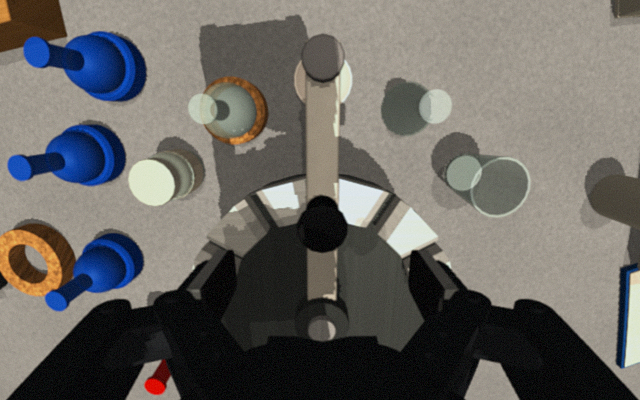

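The wrist view shows the knob top at (323,228), the column cap at (321,320), the arm end cap at (323,55) and the flask mouth at (203,108). The knob sits between the open fingers.

Run:
```python
from h import *
c=load('wrist')
print('knob',atz(c,323,227,219),atdepth(c,323,228))
print('col',atdepth(c,321,326),'end',atdepth(c,323,55),'flask',atz(c,203,108,118),atdepth(c,203,108))
```

```text
knob [596.14470217 -40.57810723 219.        ] [595.42254389 -40.4709535  218.8932233 ]
col [490.75189558 -23.22564993 181.46070142] end [703.94237466 -56.70573264 182.80836127] flask [688.9801726  56.4297756 118.       ] [688.98674227  56.45702024 117.92841841]
```

jog_arm([
  [[1, -0.5, -25], 0],
  [[1, -0.5, -50], 0],
  [[1, -0.5, -70], 0],
  [[1, -0.5, -81], 0],
  [[1, -0.5, -81], 0],
])

```text
t: 2.15
tcp_pos: [594.9, -41.4, 347.3]
tcp_rot: [3.132, -0.238, -0.004]
contact_force: [-0.6, -0.5, 0.7]
opening: 0.995
grasp_force: 0.0
```

jog_arm([
  [[0, 0, 0], 0],
  [[0, 0, 0], 0],
  [[0, 0, 0], 0],
  [[0, 0, 0], 0],
  [[0, 0, 0], 0],
], claw=10)

```text
t: 2.65
tcp_pos: [596.2, -40.3, 349.3]
tcp_rot: [3.133, -0.235, 0.003]
contact_force: [1.6, 0.3, -0.5]
opening: 0.326
grasp_force: 99.9
```

jog_arm([
  [[0, 0, 0], 0],
  [[0, 0, 0], 0],
  [[0, 0, 0], 0],
  [[0, 0, 0], 0],
  [[0, 0, 0], 0],
])

```text
t: 3.15
tcp_pos: [596.2, -40.4, 349.3]
tcp_rot: [-3.133, 0.236, -0.003]
contact_force: [4.3, -0.0, 6.4]
opening: 0.323
grasp_force: 98.9
```

jog_arm([
  [[0, 0, 5], 0],
  [[0, 0, 11], 0],
  [[0, 0, 17], 0],
  [[0, 0, 21], 0],
  [[0, 0, 21], 0],
])

```text
t: 3.65
tcp_pos: [596.1, -40.3, 369.4]
tcp_rot: [-3.133, 0.236, -0.002]
contact_force: [8.5, -0.8, -5.6]
opening: 0.326
grasp_force: 101.0
```

Run:
```python
from h import *
o=manip.get_obs(); print(o['t'],o['tcp_pos'],o['contact_force'],o['opening'])
c=cap('side'); save(cv2.resize(c['color'][110:270,200:440],None,fx=3,fy=3,interpolation=cv2.INTER_CUBIC),'s2')
# swing waypoints relative to start, knob about axis
A=np.radians(-8.8); k=110*np.array([np.cos(A),np.sin(A)])
for d in (3,6,9,12,15,18,21,24,27,30,31):
    a=A+np.radians(d); print(d,(110*np.array([np.cos(a),np.sin(a)])-k).round(1),np.radians(d).round(3))
```

```text
3.65 [596.11273999 -40.32515712 369.39794548] [ 8.5475145  -0.83051808 -5.55683007] 0.32575549752468713
3 [0.7 5.7] 0.052
6 [ 1.2 11.5] 0.105
9 [ 1.3 17.2] 0.157
12 [ 1.1 23. ] 0.209
15 [ 0.7 28.7] 0.262
18 [-0.1 34.4] 0.314
21 [-1.2 40.1] 0.367
24 [-2.6 45.7] 0.419
27 [-4.2 51.2] 0.471
30 [-6.1 56.6] 0.524
31 [-6.9 58.4] 0.541
```

View pics/s2.png

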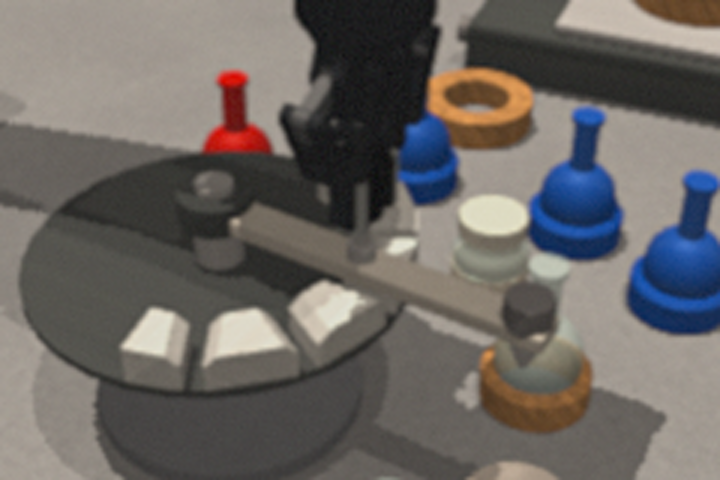

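The crop shows the plunger stem exposed below the gripped knob at (360,225), so the knob is lifted about 20 mm. The −5.6 N reading also fits the spring. Next I swing +30° towards the flask.

jog_arm([
  [[1.0, 5.7, 0], 0.052],
  [[1.5, 11.5, 0], 0.105],
  [[1.8, 17.2, 0], 0.157],
  [[1.6, 23, 0], 0.209],
  [[1.2, 28.7, 0], 0.262],
])

```text
t: 4.2
tcp_pos: [597.3, -11.2, 368.8]
tcp_rot: [-3.136, -0.178, -0.001]
contact_force: [7.8, 1.4, -6.1]
opening: 0.33
grasp_force: 100.9
```

jog_arm([
  [[-0.6, 5.7, 0], 0.052],
  [[-1.7, 11.4, 0], 0.105],
  [[-3.0, 17, 0], 0.157],
  [[-4.6, 22.5, 0], 0.209],
  [[-6.4, 27.9, 0], 0.262],
])

```text
t: 4.7
tcp_pos: [590.8, 17.0, 368.8]
tcp_rot: [-3.085, -0.586, -0.001]
contact_force: [7.0, 4.3, -4.9]
opening: 0.327
grasp_force: 100.9
```

Run:
```python
from h import *
o=manip.get_obs(); print(o['t'],o['tcp_pos'],o['contact_force'],o['opening'])
c=cap('side'); save(cv2.resize(c['color'][110:270,200:440],None,fx=3,fy=3,interpolation=cv2.INTER_CUBIC),'s3')
w=cap('wrist'); save(w['color'],'w3')
```

```text
4.7 [590.77231788  17.02809243 368.803588  ] [ 7.01198488  4.34852002 -4.89641392] 0.32719144615573337
```

View pics/w3.png

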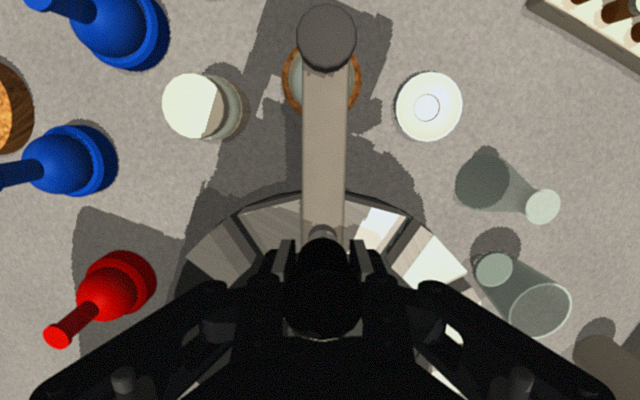

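The wrist view shows the arm's end cap at (327,38) directly above the flask and cork ring at (322,78). The arm is at the flask's station, so I lower the plunger into the notch.

jog_arm([
  [[0, 0, -5], 0],
  [[0, 0, -10], 0],
  [[0, 0, -15], 0],
  [[0, 0, -19], 0],
  [[0, 0, -20], 0],
])

```text
t: 5.3
tcp_pos: [590.9, 17.0, 349.3]
tcp_rot: [-3.086, -0.583, -0.002]
contact_force: [4.1, 5.3, 5.0]
opening: 0.324
grasp_force: 99.1
```

Run:
```python
from h import *
w=load('wrist'); e=atdepth(w,327,38); print(e, np.degrees(np.arctan2(e[1]+23.5,e[0]-487)))
o=manip.get_obs(); print(o['t'],o['tcp_pos'],o['contact_force'],o['moment'],o['opening'])
```

```text
[690.44043552  54.34313401 183.05053431] 20.938526965298003
5.3 [590.90827858  16.95600478 349.29091899] [4.1452373  5.26902319 5.00364677] [ 0.77445824 -0.6746504  -0.11006226] 0.32423989684628807
```

The TCP height and force match those at the first grip, so the plunger appears to be home. I'll let go and retreat straight up.

jog_arm([
  [[0, 0, 0], 0],
  [[0, 0, 0], 0],
  [[0, 0, 0], 0],
  [[0, 0, 0], 0],
  [[0, 0, 0], 0],
], claw=85)

```text
t: 5.8
tcp_pos: [590.4, 16.2, 349.6]
tcp_rot: [-3.087, -0.584, 0.001]
contact_force: [-0.2, 0.6, 0.1]
opening: 0.998
grasp_force: 0.0
```

jog_arm([
  [[0, 0, 10], 0],
  [[0, 0, 30], 0],
  [[0, 0, 60], 0],
  [[0, 0, 90], 0],
  [[0, 0, 110], 0],
])

```text
t: 6.3
tcp_pos: [590.7, 16.3, 462.9]
tcp_rot: [3.086, 0.584, 0.004]
contact_force: [0.8, -0.1, -0.4]
opening: 0.997
grasp_force: 0.0
```

Run:
```python
from h import *
o=manip.get_obs(); print(o['t'],o['tcp_pos'],o['contact_force'],o['opening'])
c=cap('side'); w=cap('wrist')
a=cv2.resize(c['color'][110:270,200:440],None,fx=1.67,fy=1.67,interpolation=cv2.INTER_CUBIC)
b=cv2.resize(w['color'][:,80:560],(400,333))
save(np.hstack([a,np.pad(b,((0,0),(0,0),(0,0)))[:a.shape[0]] ]) if a.shape[0]<=333 else a,'f4')
for n,c in(('side',c),('wrist',w)):
    z=c['range_z']; P=[]
    for v in range(400):
        for u in range(640):
            if 0<z[v,u]<2000 and c['color'][v,u].max()<60:
                p=atdepth(c,u,v,z[v,u])
                if np.hypot(p[0]-590,p[1]-17)<25 and 205<p[2]<260: P.append(p)
    P=np.array(P); print(n,len(P),np.median(P,0),np.percentile(P[:,2],95) ,P[:,:2].min(0),P[:,:2].max(0))
```

```text
6.3 [590.69426199  16.27089206 462.85244792] [ 0.76073712 -0.10303178 -0.44024768] 0.997427305440083
side 174 [590.57984046  11.87276174 219.15294982] 220.63550481154564 [574.89689648   0.87840607] [604.34542869  30.7442637 ]
wrist 1348 [588.96491129  19.02109251 218.75892447] 219.8167125092438 [572.03319905   2.78699412] [604.91160667  34.9033935 ]
```

View pics/f4.png

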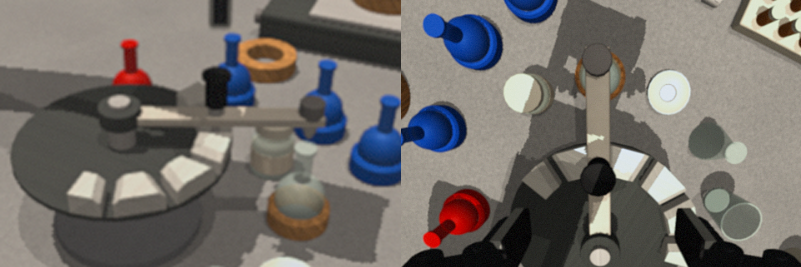

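The knob top is back at 219 mm, its home height, at the +30° station. The arm end at (597,60) in the wrist half is above the flask, which stands upright in its ring, and the robot is clear of everything.

```bash
python3 -c "
from bench import manip; print(manip.hand_in())"
```

```text
the job is handed in; nothing more can be done
None
```

I swung the dosing arm 30° to the flask's station; the plunger is home in the notch (knob top back at 219 mm), the knob is released, the flask stands where it was, and the job is handed in (no verdict was returned).

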